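# Dust off the tall game cartridge at the air nozzle

### The arm

A 6-joint arm with a two-finger parallel gripper is mounted at the origin on the work surface. World frame = base frame: x ahead of the robot, y to its left, z up, the work surface at z = 0. Lengths are in mm, angles in rad, forces in N, time in s.
With the tool pointing down it reaches from about 375 to 900 mm from the base axis. Payload 3.1 kg.
Tool frame: the origin (TCP) lies midway between the tips of the shut fingers; the grasp point (between the pads) lies env.hold_point_z behind it (env.hold_point_z is the distance from the TCP to the grasp point, in mm); z points along the fingers, y is the line along which they close (so a half turn about z gives the same grasp; the last joint's range is limited). The gripper opens to 87 mm and grips with 3 to 60 N. Pads are 19 mm wide; open, the fingers measure 117 mm over their backs; the gripper's body (75 mm by 190 mm) begins 51 mm behind the grasp point.
Start: joints at [-1.306, 0.527, 1.433, -0, 1.181, -0.178], TCP at [268.378, -564.42, 222.548] pointing down, gripper open.
Joint ranges: [-3.08, 3.08], [-0.75, 2.2], [0.22, 2.44], [-1.43, 4.57], [0, 2.65], [-2.85, 2.85]. Speed limits (rad/s): [2.79, 2.79, 3.14, 3.14, 3.14, 3.14].

### API

Orientations are given as a unit quaternion [x, y, z, w].
In Python, from bench import readout, vision, ticket, env gives the robot as it stands. The module is installed in compiled form; this text tells all that it offers.
- The arm moves only by the shell command python3 -m pendant 'ROWS'. ROWS is JSON, a list of rows, each an object of numbers: "tx", "ty", "tz": the shift along the tool's x, y, z each as a share of 0.1 m, from -1 to 1; "yaw": the turn about the tool's z as a share of pi rad, from -1 to 1; "grip": the opening, from 0 (shut) to 1 (fully open). A call has 1 to 10 rows; each row is the pose to reach, as a shift and turn from the pose commanded when the call began, along the tool's axes at that moment, turning the shorter way round; what a row does not reach only later rows make up. A row lasts 1/8 s, in which the tool goes at most 62.5 mm and 10.7 degrees, less where a joint would pass 70% of its speed; a pose out of reach is approached as far as the arm can. A call with a number of a shift or a turn outside -1 to 1 is refused whole. A call with a gripper value outside its range is refused whole. The fingers move at their own pace and stop on an object; the grip force is fixed at half the most. Time passes only in rows, so rows that repeat a pose let the fingers close. It gives the time, the measured TCP pose, the force, the opening and the grip force at its end, in the units of the state.
- readout.read_state(): the state, without advancing time (a new reading comes with each control period).
- vision.read_camera(name): name is "side" or "top"; returns a dict with "pixels" (400x640x3 uint8, red, green, blue), "z_map" (400x640 float32, mm along the optical axis (not along the pixel's ray), 0 where there is no reading), "fx", "fy", "cx", "cy" (pixels), "eye" and "attitude" of the camera in the world. Camera axes: x right, y down, z forward; pixel columns grow to the right and rows downward; lengths in mm; the calibration is good to about 2 mm. A picture is of the moment at which its call begins.
- ticket.hand_in(): hands the job in; it is judged then, once.
The state is a dict: "t": time; "qpos": joint angles; "qd": joint speeds; "tau": joint torques, N m; "position": TCP position; "eef_rot": TCP orientation; "force": force on the tool from outside, world axes, zero at the start; "torque": the same for the moment, N m; "grip_width": finger opening in mm; "grasp_force": force on a finger pad.
Only numpy, scipy, OpenCV 4.12 (cv2) and the standard library are available. Lean on these libraries where they do the work, as an engineer would, in place of code of your own. Each camera call takes 0.05 s, during which the arm holds its last target. There are 200 camera calls.

### The job

At the trade-in counter's dusting station, first set the lever of the air valve half open (45 degrees), then take the turntable by its upright steel post and turn it until the open edge of the one tall, thick cartridge points straight at the brass air nozzle. The air jet would push it round, so keep a firm grip on the post and hold the turntable still: the job finishes while you are holding it, with the valve still half open. Leave the screwdriver, the loose cartridge, the toy figure and the jar on the counter where they are.

Things in the scene. Friction and masses are not known exactly. Their poses are not given: they have to be found in the camera images.
- station: Fixed steel foot of the dusting station, under the turntable; a 40 mm wide arm runs out below the disc to an upright (22 x 30 mm, 95 mm high, 172 mm from the axis) carrying the brass nozzle. Origin on the counter, on the turntable's upright axis; z up; x points from the axis to the nozzle. Place and yaw vary.
- nozzle_tip (a point): Tip of the brass air nozzle (8 mm thick tube, blowing towards the turntable's axis), 123 mm from the axis along the station's x axis, 75 mm above the counter. The nozzle with its upright reaches no higher than 107 mm.
- turntable: Aluminium disc, 230 mm across, top 34 mm up, turns endlessly about the upright axis; friction 0.03 N m, stays where left. Origin on the axis, 22 mm up; x points along the tall cartridge. Five grey cartridges stand on it like spokes, fixed, 32 to 102 mm from the axis, dark open edge out: one 90 mm tall, 26 thick, along x; four 55 mm tall, 14 thick, at 60, 120, 240, 300 deg; post at 180 deg.
- tall_edge (a point): Middle of the open outer edge of the tall cartridge, 102 mm from the axis, 75 mm above the counter. It points straight at the nozzle when it lies on the line from the axis to the nozzle tip, about 21 mm short of the tip.
- post_grip (a point): Grip point on the turntable's upright round steel post (16 mm diameter), 90 mm from the axis, opposite the tall cartridge, fixed to the disc; 155 mm above the counter. The post's top is at 175 mm; all else on the turntable stays below 125 mm. Being round, the post can turn in a gripper that keeps its own yaw.
- valve: Fixed air valve: copper pipe 20 mm thick, 45 mm above the counter, running 60 mm to either side of the valve along its y axis, then down to the counter. Origin on the counter under the lever's upright pivot. Place and yaw vary.
- lever (a joint): Angle of the valve lever, rad: 0 is shut (lever square to the pipe, along the valve's x axis), growing anticlockwise seen from above to 1.571 fully open (lever along the pipe, along the valve's y axis); half open is 0.785. Stiff, about 0.15 N m, stays where it is left.
- lever_grip (a point): Grip point on the lever's black rubber sleeve, 85 mm from the pivot, 83 mm above the counter. The lever is level, its sleeve 14 mm wide and 14 mm high, from 40 to 110 mm from the pivot, with free space below.
- screwdriver: Bystander: screwdriver 170 mm long lying on the counter. Leave alone.
- loose_cart: Bystander: one loose grey cartridge lying flat on the counter, 70 x 90 x 18 mm. Leave alone.
- figure: Bystander: white toy figure standing, 48 mm wide, 90 mm high. Leave alone.
- tin: Bystander: small closed jar of screws standing, 56 mm diameter, 60 mm high. Leave alone.
Mind the look-alikes: they are no part of the job. Of the things that look like the valve, the larger one is meant.

How it is judged (in metres and radians):
On the way, in this order (a step that is already met when the one before it is completed fails the run):
1. the valve lever is set half open, 45 degrees within 8 degrees (value of joint lever between 0.645 and 0.925 rad), for 0.3 s.
2. the tall cartridge's open edge is straight in front of the nozzle and the turntable is gripped (y of tall_edge in the frame of station between -0.008 and 0.008 m and x of tall_edge in the frame of station above 0.08 m and contact force between the fingers and turntable above 2 N and angular speed of turntable below 0.08 rad/s), for 0.3 s.
At the end, for the whole second after the job is handed in: The valve lever stands at 45 degrees within 8 degrees; the middle of the tall cartridge's open edge is within 8 mm to either side of the nozzle's line, on the nozzle's side of the axis; the turntable stands still (under 0.08 rad/s) and the gripper's fingers hold it with more than 2 N (all of step 1 and all of step 2); the arm keeps its last pose, push and grip.
It fails at once if the screwdriver is moved by more than 20 mm (distance of screwdriver from where it was at the start of the episode above 0.02 m).
It fails at once if the loose cartridge is moved by more than 20 mm (distance of loose_cart from where it was at the start of the episode above 0.02 m).
It fails at once if the toy figure is moved by more than 20 mm (distance of figure from where it was at the start of the episode above 0.02 m).
It fails at once if the jar is moved by more than 20 mm (distance of tin from where it was at the start of the episode above 0.02 m).
It also fails if it takes over 54 s, if anything falls off the work surface, if the arm or the gripper's body presses on something with over 40 N, if the wrist force passes 120 N, or if a joint passes its speed limit or range.

## Working session

There is one attempt and no reset: what is moved stays moved. The work goes in short steps, Python scripts to look and compute and a shell command to move; the robot and the scene stay as the last step left them, time stands still between calls to the robot, and variables do not carry over. Pictures are saved under pics/ and viewed, at most 10 in all, crops included, and the job is handed in when it is done.

```bash
mkdir -p pics; cat > h.py <<'E'
import numpy as np, cv2
from bench import readout, vision, ticket, env
from scipy.spatial.transform import Rotation as R
def cam(n):
    c=vision.read_camera(n); c['R']=att(c['attitude']); return c
def att(a):
    a=np.array(a,float)
    return a if a.shape==(3,3) else R.from_quat(a).as_matrix()
def cloud(c):
    z=c['z_map'].astype(float); v,u=np.indices(z.shape)
    p=np.stack([(u-c['cx'])/c['fx']*z,(v-c['cy'])/c['fy']*z,z],-1)
    return p@c['R'].T+np.array(c['eye'])
def save(n,im,crop=None,s=1):
    if crop: u0,v0,u1,v1=crop; im=im[v0:v1,u0:u1]
    im=cv2.resize(im,None,fx=s,fy=s,interpolation=cv2.INTER_CUBIC)
    cv2.imwrite('pics/'+n,im[...,::-1])
E
python3 - <<'E'
from h import *
s=readout.read_state(); print(s, env.hold_point_z)
for n in('top','side'):
    c=cam(n); print(n,c['eye'],c['attitude'],c['fx'],c['cx'],c['cy']); save(n+'0.png',c['pixels'])
    np.savez(n+'0.npz',p=cloud(c),im=c['pixels'])
E
```

```text
{'t': 0.0, 'qpos': array([-1.30547672e+00,  5.28494697e-01,  1.43393404e+00, -3.22933047e-05,
        1.18136109e+00, -1.78541610e-01]), 'qd': array([ 0.00031669, -0.00016808, -0.00025591, -0.00240039,  0.00113907,
       -0.00146277]), 'tau': array([-4.78717611e-04, -4.40041208e+01, -1.76592940e+01,  6.32319669e-02,
        5.83075953e-02, -1.83431403e-04]), 'position': array([ 268.19012751, -563.71076311,  221.54400308]), 'eef_rot': array([ 9.75472373e-01,  2.20119155e-01, -6.25685140e-05, -1.09690599e-03]), 'force': array([ 0.08282411, -0.50070476, -1.16495485]), 'torque': array([-0.02941584,  0.00761566,  0.01986817]), 'grasp_force': 0.0, 'grip_width': 87.08122812376435} 18.700000000000003
top [ 428.45958208  -19.71405023 1169.85944626] [ 0.71351552 -0.69952165  0.01790412 -0.03527757] 425.4691115475249 328.1251348289815 198.14168498138758
side [-131.95545709  696.4344098   725.45633534] [-0.31676154  0.81823319 -0.44404333  0.18160972] 439.89779771292183 323.56911332581035 207.1283927205794
```

View pics/top0.png

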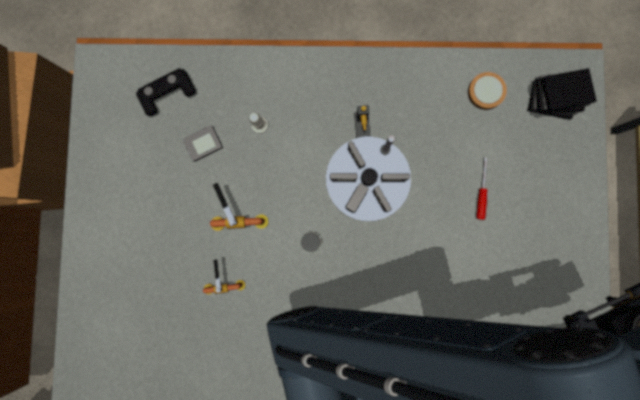

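View pics/side0.png

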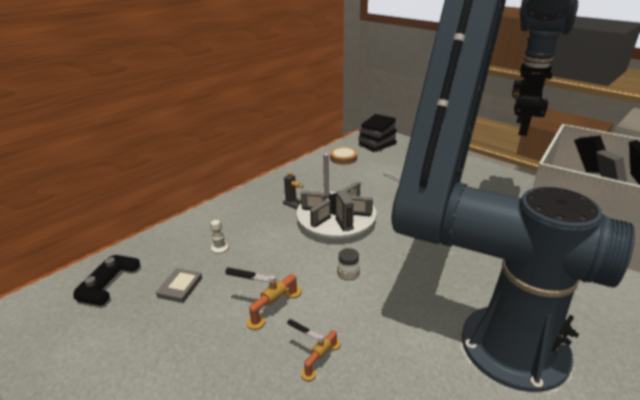

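Top view: the valve candidates are the large one at (238,222) and the small one at (222,287). The large one fits "the larger one is meant". The turntable is at (369,178), the post at (388,147), the tall cartridge at (357,198), the nozzle at (363,118), the figure at (258,122) and the jar at (311,241). The screwdriver is at (482,190) and the loose cartridge at (203,143).

```bash
cat > m.py <<'E'
from h import *
def fit(pts):
    r=cv2.minAreaRect(pts[:,:2].astype(np.float32)); return np.round(r[0],1),np.round(r[1],1),round(r[2],1)
def measure(files):
    for n in files:
        d=np.load(n+'.npz'); p=d['p']; im=d['im'].astype(int); hsv=cv2.cvtColor(d['im'],cv2.COLOR_RGB2HSV)
        z=p[...,2]; x=p[...,0]; y=p[...,1]
        print(n)
        ground=(abs(x-500)<250)&(abs(y)<300)&(abs(z)<15); print(' ground z',np.median(z[ground]))
        # pipe by colour
        o=(hsv[...,0]<22)&(hsv[...,1]>130)&(z>32)&(z<62)&(x>250)&(x<700)&(y>50)&(y<420)
        k,l,st,ce=cv2.connectedComponentsWithStats(o.astype(np.uint8))
        for i in range(1,k):
            if st[i,4]>40:
                q=p[l==i]; print(' pipe',st[i],fit(q),'z',np.percentile(q[:,2],[5,50,95]).round())
        # lever level
        o=(z>70)&(z<100)&(x>250)&(x<700)&(y>50)&(y<420)
        k,l,st,ce=cv2.connectedComponentsWithStats(o.astype(np.uint8))
        for i in range(1,k):
            if st[i,4]>15:
                q=p[l==i]; print(' lev',st[i],fit(q),'z',np.percentile(q[:,2],[5,50,95]).round(),'v',np.median(im[l==i],0))
        for lo,hi,nm in((28,40,'disc'),(84,100,'tall'),(60,110,'60-110'),(135,185,'post'),(50,62,'short')):
            o=(z>lo)&(z<hi)&(x>350)&(x<800)&(y>-300)&(y<40)
            k,l,st,ce=cv2.connectedComponentsWithStats(o.astype(np.uint8))
            for i in range(1,k):
                if st[i,4]>12:
                    q=p[l==i]; print(' ',nm,st[i],fit(q),'z',np.percentile(q[:,2],[5,50,95]).round(),'mean',q.mean(0).round(1),'v',np.median(im[l==i],0))
E
python3 -c "
from m import *
measure(['top0','side0'])
im=np.load('top0.npz')['im'];save('crop0.png',im,(180,90,430,310),3)"
```

```text
top0
 ground z -0.024439364382942586
 pipe [211 216  53  12 323] (array([446.1, 250.1]), array([ 29.2, 135.8]), 1.4) z [47. 54. 61.]
 pipe [222 284  19   8 104] (array([273. , 260.2]), array([18.5, 46. ]), 4.0) z [36. 43. 49.]
 pipe [204 287  11   7  54] (array([264.3, 316.1]), array([13.7, 30.6]), 9.6) z [37. 41. 47.]
 lev [213 183  24  43 290] (array([490.2, 275.2]), array([118.5,  16.2]), 26.9) z [81. 88. 92.] v [85.5 86.5 80. ]
  disc [ 326  137   86   85 4066] (array([568.8, -97.3]), array([227.8, 227. ]), 46.8) z [30. 34. 38.] mean [569.6 -98.6  34. ] v [169. 177. 189.]
  disc [316 234   6  17  27] (array([396.4,  32.4]), array([42.5, 13.1]), 1.4) z [29. 34. 37.] mean [396.8  31.4  33.3] v [105. 106.  99.]
  tall [358 105  12  11  87] (array([739.3, -78.3]), array([22.3, 29.5]), 6.0) z [89. 95. 98.] mean [736.9 -78.2  94.6] v [77. 75. 68.]
  tall [348 141  18  26 150] (array([625.9, -63.2]), array([69.2, 14.9]), 31.3) z [85. 89. 92.] mean [625.7 -63.2  88.9] v [125. 123. 119.]
  tall [363 168  15  16  89] (array([570.9, -98.3]), array([37.8, 34.4]), 6.9) z [84. 85. 87.] mean [5
[... 4542 characters left out ...]
91   9   5  20] (array([ 562.7, -175.6]), array([38.3,  4.7]), 88.9) z [52. 56. 61.] mean [ 562.8 -178.1   56.8] v [84.  77.5 70. ]
  short [301 201  19   5  62] (array([628.7, -51.3]), array([54.1,  8.4]), 30.7) z [51. 56. 62.] mean [631.1 -49.7  56.4] v [112.5 103.   89. ]
  short [310 206  43  21 156] (array([523.1, -33.1]), array([88.5, 99.5]), 89.5) z [51. 56. 61.] mean [536.2 -39.7  56.1] v [57. 54. 50.]
  short [354 206  19   6  71] (array([ 497.7, -129.5]), array([50.6, 10.2]), 36.3) z [50. 55. 62.] mean [ 497.6 -129.9   55.6] v [108.  98.  84.]
  short [348 248  11   7  22] (array([394.7,  35.3]), array([10.4, 33.5]), 84.8) z [57. 59. 60.] mean [395.8  35.8  58.5] v [88.5 86.5 79. ]
```

View pics/crop0.png

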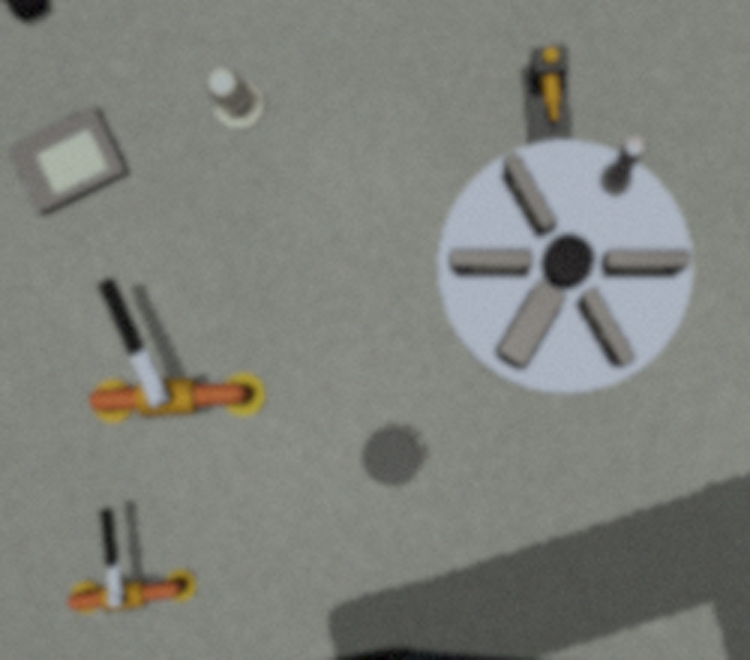

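The enlarged crop shows the larger valve at crop (175,395), with its lever's black sleeve at (120,315). The smaller look-alike is at (130,595). The tall, thick cartridge is at lower left (530,325), the post at (632,148) and the nozzle at (552,95). Next I'll refine the angles.

```bash
cat >> h.py <<'E'
def togo(tgt,ang=None):
    """tool-axis shift in units of 0.1 m, yaw in units of pi (tool x world angle ang, deg)"""
    s=readout.read_state(); r=R.from_quat(s['eef_rot']).as_matrix()
    a=np.degrees(np.arctan2(r[1,0],r[0,0])); d=r.T@(np.array(tgt)-s['position'])/100
    yw=None if ang is None else -(((ang-a)+180)%360-180)/180
    print('t',round(s['t'],2),'pos',s['position'].round(1),'ang',a.round(1),'shift',d.round(3),'yaw',yw,'f',s['force'].round(1),'w',round(s['grip_width'],1),'gf',round(s['grasp_force'],1))
def pca(q):
    m=np.median(q,0); q=q-q.mean(0); w,v=np.linalg.eigh(q.T@q); return v[:,-1]
E
python3 - <<'E'
from h import *
for n in('top0','side0'):
    d=np.load(n+'.npz'); p=d['p']; hsv=cv2.cvtColor(d['im'],cv2.COLOR_RGB2HSV); x,y,z=p[...,0],p[...,1],p[...,2]
    o=(hsv[...,0]<25)&(hsv[...,1]>130)&(x>380)&(x<500)&(y>150)&(y<350)
    m=o&(z>42)&(z<60)&(abs(y-253)<58)&((abs(y-253)>18)); q=p[m][:,:2]; v=pca(q); print('pipe yaw',np.degrees(np.arctan(-v[0]/v[1])))
    for s in(1,-1):
        f=o&(z<60)&(s*(y-253)>48); q=p[f]; e=q[:,:2].max(0)/2+q[:,:2].min(0)/2; print('end',e.round(1))
    m=(z>70)&(z<100)&(x>430)&(x<600)&(y>200)&(y<350); q=p[m][:,:2]; v=pca(q); v*=np.sign(v[0]); print('lever',np.degrees(np.arctan2(v[1],v[0])), 'c',cv2.minAreaRect(q.astype(np.float32))[0])
    # nozzle brass
    m=(hsv[...,0]<35)&(hsv[...,1]>110)&(x>640)&(x<780)&(abs(y+80)<40)&(z>55); q=p[m]; v=pca(q[:,:2]); v*=np.sign(v[0]); print('nozzle',np.degrees(np.arctan2(v[1],v[0])),q.mean(0).round(1),q.min(0).round(),q.max(0).round(),len(q))
    m=(x>690)&(x<780)&(abs(y+80)<40)&(z>60)&(z<110);q=p[m][:,:2]; print('upright',cv2.minAreaRect(q.astype(np.float32)))
    m=(x>690)&(x<780)&(abs(y+80)<40)&(z>10)&(z<110)
togo([520,291,170],26.7)
E
```

```text
pipe yaw 4.890073114150102
end [441.7 313.2]
end [450.8 193.2]
lever 26.203070390765518 c (490.18914794921875, 275.24951171875)
nozzle 8.31756103299109 [720.6 -79.3  85.8] [691. -87.  56.] [749. -68. 111.] 101
upright ((720.3846435546875, -80.8355484008789), (59.6067008972168, 30.047863006591797), 8.023127555847168)
pipe yaw 3.36931385095146
end [438.4 317.5]
end [446.8 189.3]
lever 27.011623969394307 c (489.51934814453125, 277.6578369140625)
nozzle 4.24683470387788 [719.8 -76.   82.8] [694. -86.  61.] [745. -68. 107.] 63
upright ((720.4703369140625, -71.37489318847656), (34.82343292236328, 57.013587951660156), 79.64588928222656)
t 0.1 pos [ 268.2 -563.8  221.7] ang 25.4 shift [ 5.944 -6.638  0.531] yaw -0.007073693698234094 f [-0.1 -0.4  0.2] w 86.7 gf 0.0
```

```bash

python3 -m pendant '[{"tx":0.74,"ty":-0.83,"grip":1},{"tx":0.74,"ty":-0.83,"grip":1},{"tx":0.74,"ty":-0.83,"grip":1}]' >/dev/null
python3 -m pendant '[{"tx":0.74,"ty":-0.83,"grip":1},{"tx":0.74,"ty":-0.83,"grip":1},{"tx":0.74,"ty":-0.83,"grip":1}]' >/dev/null
python3 -m pendant '[{"tx":0.74,"ty":-0.83,"grip":1},{"tx":0.74,"ty":-0.83,"grip":1},{"tx":0.74,"ty":-0.83,"grip":1}]' >/dev/null
python3 -m pendant '[{"tx":0.74,"ty":-0.83,"grip":1},{"tx":0.74,"ty":-0.83,"grip":1},{"tx":0.74,"ty":-0.83,"grip":1}]'
python3 -m pendant '[{"tx":0.74,"ty":-0.83,"grip":1},{"tx":0.74,"ty":-0.83,"grip":1},{"tx":0.74,"ty":-0.83,"grip":1}]' >/dev/null
python3 -m pendant '[{"tx":0.74,"ty":-0.83,"grip":1},{"tx":0.74,"ty":-0.83,"grip":1},{"tx":0.74,"ty":-0.83,"grip":1}]' >/dev/null
python3 -m pendant '[{"tx":0.74,"ty":-0.83,"grip":1},{"tx":0.74,"ty":-0.83,"grip":1},{"tx":0.74,"ty":-0.83,"grip":1},{"tx":0.74,"ty":-0.83,"grip":1}]'
python3 -c "
from h import *
togo([520,291,120],26.6)"
```

```text
t 0.1 pos [ 268.2 -563.8  221.7] ang 25.4 shift [ 5.944 -6.637  1.031] yaw -0.006518138142678569 f [-0.1 -0.4  0.2] w 86.7 gf 0.0validation failed for argument at $[0]...
validation failed for argument at $[0]...
validation failed for argument at $[0]...
validation failed for argument at $[0]...
validation failed for argument at $[0]...
validation failed for argument at $[0]...
validation failed for argument at $[0]...
```

```bash

python3 -m pendant '[{"tx":0.74,"ty":-0.83,"tz":0,"yaw":0,"grip":1},{"tx":0.74,"ty":-0.83,"tz":0,"yaw":0,"grip":1},{"tx":0.74,"ty":-0.83,"tz":0,"yaw":0,"grip":1}]'
```

```text
t: 0.48
position: [299.9, -453.1, 222.0]
eef_rot: [0.975, 0.222, -0.0, -0.002]
force: [-0.6, -0.5, 0.2]
grip_width: 86.9
grasp_force: 0.0
```

```bash

python3 -m pendant '[{"tx":0.74,"ty":-0.83,"tz":0,"yaw":0,"grip":1},{"tx":0.74,"ty":-0.83,"tz":0,"yaw":0,"grip":1},{"tx":0.74,"ty":-0.83,"tz":0,"yaw":0,"grip":1}]' | head -2
python3 -m pendant '[{"tx":0.74,"ty":-0.83,"tz":0,"yaw":0,"grip":1},{"tx":0.74,"ty":-0.83,"tz":0,"yaw":0,"grip":1},{"tx":0.74,"ty":-0.83,"tz":0,"yaw":0,"grip":1}]' | head -2
python3 -m pendant '[{"tx":0.74,"ty":-0.83,"tz":0,"yaw":0,"grip":1},{"tx":0.74,"ty":-0.83,"tz":0,"yaw":0,"grip":1},{"tx":0.74,"ty":-0.83,"tz":0,"yaw":0,"grip":1}]' | head -2
python3 -m pendant '[{"tx":0.74,"ty":-0.83,"tz":0,"yaw":0,"grip":1},{"tx":0.74,"ty":-0.83,"tz":0,"yaw":0,"grip":1},{"tx":0.74,"ty":-0.83,"tz":0,"yaw":0,"grip":1}]' | head -2
python3 -m pendant '[{"tx":0.74,"ty":-0.83,"tz":0,"yaw":0,"grip":1},{"tx":0.74,"ty":-0.83,"tz":0,"yaw":0,"grip":1},{"tx":0.74,"ty":-0.83,"tz":0,"yaw":0,"grip":1}]' | head -2
python3 -m pendant '[{"tx":0.74,"ty":-0.83,"tz":0,"yaw":0,"grip":1},{"tx":0.74,"ty":-0.83,"tz":0,"yaw":0,"grip":1},{"tx":0.74,"ty":-0.83,"tz":0,"yaw":0,"grip":1},{"tx":0.74,"ty":-0.83,"tz":0,"yaw":0,"grip":1}]'
python3 -c "
from h import *
togo([520,291,120],26.6)"
```

```text
t: 0.85
position: [330.8, -348.1, 222.3]
t: 1.23
position: [362.3, -242.8, 222.5]
t: 1.6
position: [394.2, -137.1, 222.7]
t: 1.98
position: [426.2, -30.9, 222.7]
t: 2.35
position: [458.0, 75.7, 222.7]
t: 2.85
position: [487.2, 180.3, 222.2]
eef_rot: [0.976, 0.219, -0.001, 0.001]
force: [0.1, -0.2, -0.3]
grip_width: 87.0
grasp_force: 0.0
t 2.85 pos [487.2 180.3 222.2] ang 25.3 shift [ 0.772 -0.861  1.02 ] yaw -0.007055933338620295 f [ 0.1 -0.2 -0.3] w 87.0 gf 0.0
```

```bash

python3 -m pendant '[{"tx":0.77,"ty":-0.86,"tz":0,"yaw":0,"grip":1},{"tx":0.77,"ty":-0.86,"tz":0,"yaw":0,"grip":1},{"tx":0.77,"ty":-0.86,"tz":0.5,"yaw":-0.007,"grip":1},{"tx":0.77,"ty":-0.86,"tz":1,"yaw":-0.007,"grip":1},{"tx":0.77,"ty":-0.86,"tz":1,"yaw":-0.007,"grip":1},{"tx":0.77,"ty":-0.86,"tz":1,"yaw":-0.007,"grip":1}]' | head -2
python3 -c "
from h import *
togo([520,291,65],26.6)
c=cam('side'); save('s1.png',c['pixels'],(180,160,400,360),3)"
```

```text
t: 3.6
position: [521.0, 292.2, 124.0]
t 3.6 pos [521.  292.2 124. ] ang 26.6 shift [-0.015  0.006  0.59 ] yaw -0.00016762787592988895 f [-0.1 -0.   0.4] w 87.1 gf 0.0
```

View pics/s1.png

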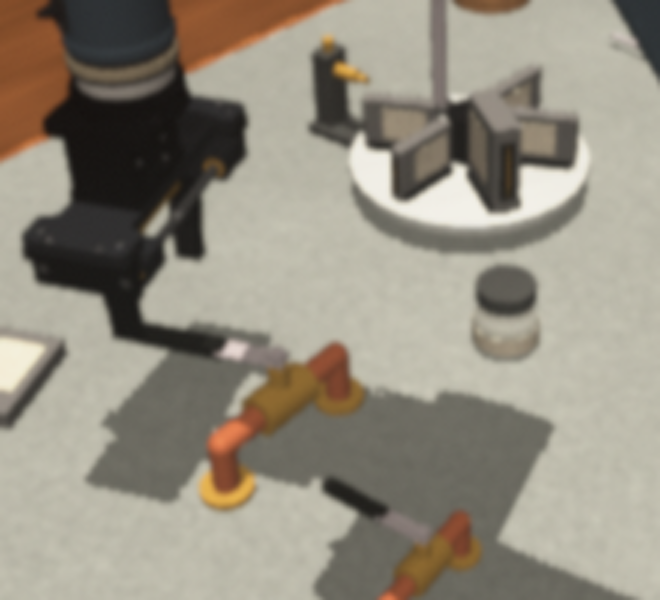

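The open fingers, at crop (125,310) and (190,235), straddle the sleeve of the larger valve's lever. I'll go down and close.

```bash

python3 -m pendant '[{"tx":0,"ty":0,"tz":0.3,"yaw":0,"grip":1},{"tx":0,"ty":0,"tz":0.58,"yaw":0,"grip":1},{"tx":0,"ty":0,"tz":0.58,"yaw":0,"grip":1},{"tx":0,"ty":0,"tz":0.58,"yaw":0,"grip":0},{"tx":0,"ty":0,"tz":0.58,"yaw":0,"grip":0},{"tx":0,"ty":0,"tz":0.58,"yaw":0,"grip":0},{"tx":0,"ty":0,"tz":0.58,"yaw":0,"grip":0},{"tx":0,"ty":0,"tz":0.58,"yaw":0,"grip":0}]'
python3 -c "
from h import *
for a in (34,41.5,49): 
    c,s=np.cos(np.radians(a)),np.sin(np.radians(a)); togo([444.5+86*c,253.3+86*s,65],a)"
```

```text
t: 4.65
position: [519.4, 293.5, 64.7]
eef_rot: [0.973, 0.231, 0.0, 0.0]
force: [-0.7, 0.1, -0.5]
grip_width: 45.1
grasp_force: 0.0
t 4.65 pos [519.4 293.5  64.7] ang 26.7 shift [ 0.004 -0.087 -0.003] yaw -0.040596418463748465 f [-0.7  0.1 -0.5] w 45.1 gf 0.0
t 4.65 pos [519.4 293.5  64.7] ang 26.7 shift [-0.018 -0.197 -0.003] yaw -0.08226308513041514 f [-0.7  0.1 -0.5] w 45.1 gf 0.0
t 4.65 pos [519.4 293.5  64.7] ang 26.7 shift [-0.054 -0.304 -0.003] yaw -0.1239297517970818 f [-0.7  0.1 -0.5] w 45.1 gf 0.0
```

Still closing, so I'll give it more time.

```bash

python3 -m pendant '[{"tx":0,"ty":0,"tz":0,"yaw":0,"grip":0},{"tx":0,"ty":0,"tz":0,"yaw":0,"grip":0},{"tx":0,"ty":0,"tz":0,"yaw":0,"grip":0},{"tx":0,"ty":0,"tz":0,"yaw":0,"grip":0},{"tx":0,"ty":0,"tz":0,"yaw":0,"grip":0},{"tx":0,"ty":0,"tz":0,"yaw":0,"grip":0}]'
python3 -c "
from h import *
for a in (34,41.5,49): 
    c,s=np.cos(np.radians(a)),np.sin(np.radians(a)); togo([444.5+86*c,253.3+86*s,65],a)"
```

```text
t: 5.4
position: [519.6, 293.2, 64.5]
eef_rot: [0.973, 0.231, 0.0, 0.0]
force: [2.1, -1.9, -0.8]
grip_width: 13.6
grasp_force: 30.0
t 5.4 pos [519.6 293.2  64.5] ang 26.7 shift [ 0.003 -0.09  -0.005] yaw -0.04046938966969928 f [ 2.1 -1.9 -0.8] w 13.6 gf 30.0
t 5.4 pos [519.6 293.2  64.5] ang 26.7 shift [-0.019 -0.201 -0.005] yaw -0.08213605633636595 f [ 2.1 -1.9 -0.8] w 13.6 gf 30.0
t 5.4 pos [519.6 293.2  64.5] ang 26.7 shift [-0.054 -0.307 -0.005] yaw -0.1238027230030326 f [ 2.1 -1.9 -0.8] w 13.6 gf 30.0
```

```bash

python3 -m pendant '[{"tx":0,"ty":-0.045,"tz":0,"yaw":-0.02,"grip":0},{"tx":0,"ty":-0.09,"tz":0,"yaw":-0.04,"grip":0},{"tx":-0.01,"ty":-0.145,"tz":0,"yaw":-0.061,"grip":0},{"tx":-0.02,"ty":-0.2,"tz":0,"yaw":-0.082,"grip":0},{"tx":-0.037,"ty":-0.255,"tz":0,"yaw":-0.103,"grip":0},{"tx":-0.054,"ty":-0.31,"tz":0,"yaw":-0.124,"grip":0},{"tx":-0.054,"ty":-0.31,"tz":0,"yaw":-0.124,"grip":0},{"tx":-0.054,"ty":-0.31,"tz":0,"yaw":-0.124,"grip":0}]'
python3 -c "
from h import *
c,s=np.cos(np.radians(49)),np.sin(np.radians(49)); togo([444.5+86*c,253.3+86*s,65],49)"
```

```text
t: 6.4
position: [499.5, 318.4, 64.4]
eef_rot: [0.91, 0.414, -0.001, -0.0]
force: [-1.0, -2.0, 1.8]
grip_width: 13.9
grasp_force: 30.0
t 6.4 pos [499.5 318.4  64.4] ang 48.9 shift [ 0.008  0.012 -0.006] yaw -0.0002888744092432363 f [-1.  -2.   1.8] w 13.9 gf 30.0
```

```bash

python3 -m pendant '[{"tx":0,"ty":0,"tz":0,"yaw":0,"grip":1},{"tx":0,"ty":0,"tz":0,"yaw":0,"grip":1},{"tx":0,"ty":0,"tz":0,"yaw":0,"grip":1},{"tx":0,"ty":0,"tz":0,"yaw":0,"grip":1},{"tx":0,"ty":0,"tz":0,"yaw":0,"grip":1},{"tx":0,"ty":0,"tz":0,"yaw":0,"grip":1},{"tx":0,"ty":0,"tz":-0.4,"yaw":0,"grip":1},{"tx":0,"ty":0,"tz":-0.8,"yaw":0,"grip":1},{"tx":0,"ty":0,"tz":-1,"yaw":0,"grip":1}]'
python3 -m pendant '[{"tx":0,"ty":0,"tz":-0.5,"yaw":0,"grip":1},{"tx":0,"ty":0,"tz":-0.5,"yaw":0,"grip":1}]' | head -2
python3 - <<'E'
from h import *
for n in('side','top'):
    c=cam(n); p=cloud(c); np.savez(n+'1.npz',p=p,im=c['pixels']); x,y,z=p[...,0],p[...,1],p[...,2]
    m=(z>70)&(z<97)&(x>430)&(x<600)&(y>200)&(y<390); q=p[m][:,:2]
    if len(q)>20: v=pca(q); v*=np.sign(v[0]); print(n,'lever',np.degrees(np.arctan2(v[1],v[0])),cv2.minAreaRect(q.astype(np.float32)))
togo([646,-139,230],49)
E
```

```text
t: 7.52
position: [501.6, 319.2, 166.9]
eef_rot: [0.91, 0.415, 0.002, 0.0]
force: [-0.5, 0.0, -1.0]
grip_width: 86.2
grasp_force: 0.0
t: 7.78
position: [503.3, 319.9, 218.9]
side lever 50.06252257168607 ((477.0809631347656, 293.7199401855469), (116.5206298828125, 20.285675048828125), 49.08689880371094)
top lever 49.370727887200495 ((476.5602722167969, 290.4283447265625), (116.54813385009766, 16.169294357299805), 50.04307174682617)
t 7.88 pos [500.5 318.7 214.9] ang 49.0 shift [-2.5    4.101 -0.151] yaw 5.4630664856524114e-05 f [-0.5  0.1 -0.7] w 87.2 gf 0.0
```

Both views put the lever at about 45.5°. Next is the post.

```bash

python3 -m pendant '[{"tx":-0.5,"ty":0.82,"tz":-0.05,"yaw":0,"grip":1},{"tx":-0.5,"ty":0.82,"tz":-0.05,"yaw":0,"grip":1},{"tx":-0.5,"ty":0.82,"tz":-0.05,"yaw":0,"grip":1}]' | head -2
python3 -m pendant '[{"tx":-0.5,"ty":0.82,"tz":0,"yaw":0,"grip":1},{"tx":-0.5,"ty":0.82,"tz":0,"yaw":0,"grip":1},{"tx":-0.5,"ty":0.82,"tz":0,"yaw":0,"grip":1}]' | head -2
python3 -m pendant '[{"tx":-0.5,"ty":0.82,"tz":0,"yaw":0,"grip":1},{"tx":-0.5,"ty":0.82,"tz":0,"yaw":0,"grip":1},{"tx":-0.5,"ty":0.82,"tz":0,"yaw":0,"grip":1}]' | head -2
python3 -m pendant '[{"tx":-0.5,"ty":0.82,"tz":0,"yaw":0,"grip":1},{"tx":-0.5,"ty":0.82,"tz":0,"yaw":0,"grip":1},{"tx":-0.5,"ty":0.82,"tz":0,"yaw":0,"grip":1}]' | head -2
python3 -m pendant '[{"tx":-0.5,"ty":0.82,"tz":0,"yaw":0,"grip":1},{"tx":-0.5,"ty":0.82,"tz":0,"yaw":0,"grip":1},{"tx":-0.5,"ty":0.82,"tz":0,"yaw":0,"grip":1}]' | head -2
python3 -m pendant '[{"tx":0,"ty":0,"tz":0,"yaw":-0.567,"grip":1},{"tx":0,"ty":0,"tz":0,"yaw":-0.567,"grip":1},{"tx":0,"ty":0,"tz":0,"yaw":-0.567,"grip":1},{"tx":0,"ty":0,"tz":0,"yaw":-0.567,"grip":1},{"tx":0,"ty":0,"tz":0,"yaw":-0.567,"grip":1},{"tx":0,"ty":0,"tz":0,"yaw":-0.567,"grip":1},{"tx":0,"ty":0,"tz":0,"yaw":-0.567,"grip":1},{"tx":0,"ty":0,"tz":0,"yaw":-0.567,"grip":1},{"tx":0,"ty":0,"tz":0,"yaw":-0.567,"grip":1},{"tx":0,"ty":0,"tz":0,"yaw":-0.567,"grip":1}]' | head -2
python3 -c "
from h import *
togo([646,-138.5,136.5],151)
togo([646,-138.5,136.5],151)"
```

```text
t: 8.25
position: [529.5, 224.9, 217.9]
t: 8.62
position: [558.7, 134.6, 218.2]
t: 9.0
position: [587.9, 43.9, 218.6]
t: 9.38
position: [617.1, -47.0, 218.8]
t: 9.75
position: [646.2, -138.1, 218.8]
t: 11.0
position: [645.1, -134.5, 219.1]
t 11.0 pos [ 645.1 -134.5  219.1] ang 151.5 shift [-0.029 -0.031  0.826] yaw 0.002538041369218844 f [0.2 0.7 0.5] w 87.3 gf 0.0
t 11.0 pos [ 645.1 -134.5  219.1] ang 151.5 shift [-0.029 -0.031  0.826] yaw 0.002538041369218844 f [0.2 0.7 0.5] w 87.3 gf 0.0
```

```bash

python3 -m pendant '[{"tx":-0.03,"ty":-0.03,"tz":0,"yaw":0,"grip":1},{"tx":-0.03,"ty":-0.03,"tz":0.4,"yaw":0,"grip":1},{"tx":-0.03,"ty":-0.03,"tz":0.82,"yaw":0,"grip":1},{"tx":-0.03,"ty":-0.03,"tz":0.82,"yaw":0,"grip":1},{"tx":-0.03,"ty":-0.03,"tz":0.82,"yaw":0,"grip":0},{"tx":-0.03,"ty":-0.03,"tz":0.82,"yaw":0,"grip":0},{"tx":-0.03,"ty":-0.03,"tz":0.82,"yaw":0,"grip":0},{"tx":-0.03,"ty":-0.03,"tz":0.82,"yaw":0,"grip":0},{"tx":-0.03,"ty":-0.03,"tz":0.82,"yaw":0,"grip":0},{"tx":-0.03,"ty":-0.03,"tz":0.82,"yaw":0,"grip":0}]'
python3 -m pendant '[{"tx":0,"ty":0,"tz":0,"yaw":0,"grip":0},{"tx":0,"ty":0,"tz":0,"yaw":0,"grip":0},{"tx":0,"ty":0,"tz":0,"yaw":0,"grip":0},{"tx":0,"ty":0,"tz":0,"yaw":0,"grip":0},{"tx":0,"ty":0,"tz":0,"yaw":0,"grip":0}]'
python3 - <<'E'
from h import *
C=np.array([567.8,-96.8])
s=readout.read_state(); r=R.from_quat(s['eef_rot']).as_matrix(); a0=np.degrees(np.arctan2(r[1,0],r[0,0]))
d=s['position'][:2]-C; print('post',s['position'],np.hypot(*d),np.degrees(np.arctan2(d[1],d[0])),'tool',a0)
E
```

```text
t: 12.25
position: [647.2, -143.1, 137.6]
eef_rot: [0.25, 0.968, 0.0, -0.0]
force: [0.1, -0.5, -0.0]
grip_width: 35.1
grasp_force: 0.0
t: 12.88
position: [647.3, -143.0, 137.5]
eef_rot: [0.25, 0.968, 0.0, 0.0]
force: [-0.1, 0.7, -0.4]
grip_width: 15.3
grasp_force: 30.0
post [ 647.29124464 -142.9901003   137.45429755] 91.9368443058628 -30.1596523584348 tool 151.06287635881878
```

```bash

python3 - <<'E'
from h import *
C=np.array([567.8,-96.8,0])
s=readout.read_state(); r=R.from_quat(s['eef_rot']).as_matrix()
d=s['position']-C; d[2]=0; rho=r.T@d; print(rho.round(1))
for k in range(1,9):
    D=4.5*k; q=R.from_euler('z',D,degrees=True).apply(rho)-rho; print(D,(q/100).round(3)[:2],round(D/180,4))
E
```

```text
[-91.9  -2.   -0. ]
4.5 [ 0.004 -0.072] 0.025
9.0 [ 0.014 -0.144] 0.05
13.5 [ 0.03  -0.214] 0.075
18.0 [ 0.051 -0.283] 0.1
22.5 [ 0.077 -0.35 ] 0.125
27.0 [ 0.109 -0.415] 0.15
31.5 [ 0.146 -0.477] 0.175
36.0 [ 0.187 -0.537] 0.2
```

```bash

python3 -m pendant '[{"tx":0.004,"ty":-0.072,"tz":0,"yaw":0.025,"grip":0},{"tx":0.014,"ty":-0.144,"tz":0,"yaw":0.05,"grip":0},{"tx":0.03,"ty":-0.214,"tz":0,"yaw":0.075,"grip":0},{"tx":0.051,"ty":-0.283,"tz":0,"yaw":0.1,"grip":0},{"tx":0.077,"ty":-0.35,"tz":0,"yaw":0.125,"grip":0},{"tx":0.109,"ty":-0.415,"tz":0,"yaw":0.15,"grip":0},{"tx":0.146,"ty":-0.477,"tz":0,"yaw":0.175,"grip":0},{"tx":0.187,"ty":-0.537,"tz":0,"yaw":0.2,"grip":0},{"tx":0.187,"ty":-0.537,"tz":0,"yaw":0.2,"grip":0}]'
python3 - <<'E'
from h import *
C=np.array([567.8,-96.8])
s=readout.read_state(); d=s['position'][:2]-C; print(np.hypot(*d),np.degrees(np.arctan2(d[1],d[0])),s['force'])
togo([0,0,0],0)
E
```

```text
t: 14.0
position: [604.2, -180.3, 137.4]
eef_rot: [0.537, 0.844, 0.0, -0.001]
force: [0.0, 2.6, 0.9]
grip_width: 15.2
grasp_force: 30.1
91.05700278363318 -66.43503529783352 [0.03737468 2.62605557 0.92715142]
t 14.0 pos [ 604.2 -180.3  137.4] ang 115.1 shift [ 4.19  -4.709  1.385] yaw 0.639266635314929 f [0.  2.6 0.9] w 15.2 gf 30.1
```

Forces are low, so I'll repeat the same turn three more times.

```bash

python3 -m pendant '[{"tx":0.004,"ty":-0.072,"tz":0,"yaw":0.025,"grip":0},{"tx":0.014,"ty":-0.144,"tz":0,"yaw":0.05,"grip":0},{"tx":0.03,"ty":-0.214,"tz":0,"yaw":0.075,"grip":0},{"tx":0.051,"ty":-0.283,"tz":0,"yaw":0.1,"grip":0},{"tx":0.077,"ty":-0.35,"tz":0,"yaw":0.125,"grip":0},{"tx":0.109,"ty":-0.415,"tz":0,"yaw":0.15,"grip":0},{"tx":0.146,"ty":-0.477,"tz":0,"yaw":0.175,"grip":0},{"tx":0.187,"ty":-0.537,"tz":0,"yaw":0.2,"grip":0},{"tx":0.187,"ty":-0.537,"tz":0,"yaw":0.2,"grip":0}]'
python3 -m pendant '[{"tx":0.004,"ty":-0.072,"tz":0,"yaw":0.025,"grip":0},{"tx":0.014,"ty":-0.144,"tz":0,"yaw":0.05,"grip":0},{"tx":0.03,"ty":-0.214,"tz":0,"yaw":0.075,"grip":0},{"tx":0.051,"ty":-0.283,"tz":0,"yaw":0.1,"grip":0},{"tx":0.077,"ty":-0.35,"tz":0,"yaw":0.125,"grip":0},{"tx":0.109,"ty":-0.415,"tz":0,"yaw":0.15,"grip":0},{"tx":0.146,"ty":-0.477,"tz":0,"yaw":0.175,"grip":0},{"tx":0.187,"ty":-0.537,"tz":0,"yaw":0.2,"grip":0},{"tx":0.187,"ty":-0.537,"tz":0,"yaw":0.2,"grip":0}]'
python3 -m pendant '[{"tx":0.004,"ty":-0.072,"tz":0,"yaw":0.025,"grip":0},{"tx":0.014,"ty":-0.144,"tz":0,"yaw":0.05,"grip":0},{"tx":0.03,"ty":-0.214,"tz":0,"yaw":0.075,"grip":0},{"tx":0.051,"ty":-0.283,"tz":0,"yaw":0.1,"grip":0},{"tx":0.077,"ty":-0.35,"tz":0,"yaw":0.125,"grip":0},{"tx":0.109,"ty":-0.415,"tz":0,"yaw":0.15,"grip":0},{"tx":0.146,"ty":-0.477,"tz":0,"yaw":0.175,"grip":0},{"tx":0.187,"ty":-0.537,"tz":0,"yaw":0.2,"grip":0},{"tx":0.187,"ty":-0.537,"tz":0,"yaw":0.2,"grip":0}]'
cat > chk.py <<'E'
from h import *
C=np.array([567.8,-96.8])
s=readout.read_state(); d=s['position'][:2]-C; print(np.hypot(*d),np.degrees(np.arctan2(d[1],d[0])),s['force'])
togo([0,0,0],0)
for n,C in(('top',(568.2,-97.3)),('side',(566.5,-95))):
    c=cam(n); p=cloud(c); save(n+'2.png',c['pixels'],(280,80,440,260),3); x,y,z=p[...,0]-C[0],p[...,1]-C[1],p[...,2]
    m=(z>112)&(z<133)&(x>0)&(x<115)&(abs(y)<60); q=np.c_[x[m],y[m]]
    if len(q)>10: v=pca(q); v*=np.sign(v[0]); b=cv2.minAreaRect(q.astype(np.float32)); print(n,'tall',np.degrees(np.arctan2(v[1],v[0])),b,np.degrees(np.arctan2(b[0][1],b[0][0])),len(q))
    rr=np.hypot(x,y); aa=np.degrees(np.arctan2(y,x))
    m=(z>60)&(z<107)&(rr>120)&(rr<195)&(abs(aa)<20); b=cv2.minAreaRect(np.c_[x[m],y[m]].astype(np.float32)); print('  nozzle',aa[m].mean(),b)
    for lo in(36,96,-84,-144):
        m=(z>84)&(z<94)&(rr>34)&(rr<102)&(abs((aa-lo-6.9+24+180)%360-180)<22)
        if m.sum()>20: b=cv2.minAreaRect(np.c_[x[m],y[m]].astype(np.float32)); print('  short',lo+30-6,b)
E
python3 chk.py
```

```text
t: 15.12
position: [548.4, -184.9, 137.4]
eef_rot: [0.771, 0.637, 0.001, -0.001]
force: [2.2, 6.0, -0.8]
grip_width: 15.2
grasp_force: 30.1
t: 16.25
position: [501.1, -156.7, 137.4]
eef_rot: [0.93, 0.368, 0.002, -0.0]
force: [5.4, 6.0, -5.7]
grip_width: 14.9
grasp_force: 30.1
t: 17.38
position: [478.7, -106.2, 137.5]
eef_rot: [0.998, 0.063, 0.002, 0.001]
force: [5.0, 2.1, -5.9]
grip_width: 14.6
grasp_force: 30.1
89.54158064198371 -173.99352260207107 [ 5.04394335  2.11979525 -5.89329221]
t 17.38 pos [ 478.7 -106.2  137.5] ang 7.2 shift [-4.623 -1.656  1.35 ] yaw 0.040039930195958424 f [ 5.   2.1 -5.9] w 14.6 gf 30.1
top tall 6.176832066995616 ((66.98789978027344, 7.105969429016113), (70.42730712890625, 26.700796127319336), 5.411898136138916) 6.055200239004915 310
  nozzle 6.634360181345794 ((152.39158630371094, 16.125877380371094), (59.20266342163086, 29.857208251953125), 9.137126922607422)
  short 120 ((27.920982360839844, 61.63435363769531), (67.7015380859375, 14.107683181762695), 66.30500793457031)
side tall 9.405072374575775 ((67.74840545654297, 7.649567604064941), (71.54591369628906, 29.135833740234375), 6.234401702880859) 6.442062798113347 178
  nozzle 8.316052618754064 ((151.6266326904297, 23.763959884643555), (32.01460266113281, 59.547855377197266), 80.02195739746094)
  short 60 ((64.71573638916016, 18.613269805908203), (67.81910705566406, 17.065994262695312), 15.44633960723877)
  short 120 ((28.666046142578125, 61.929264068603516), (66.78633880615234, 19.4036922454834), 67.48120880126953)
  short -60 ((-27.225080490112305, -59.058509826660156), (61.27705383300781, 16.223085403442383), 61.73921203613281)
```

View pics/top2.png

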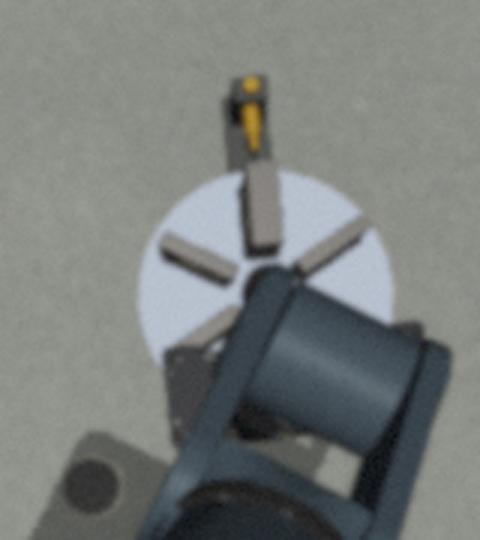

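View pics/side2.png

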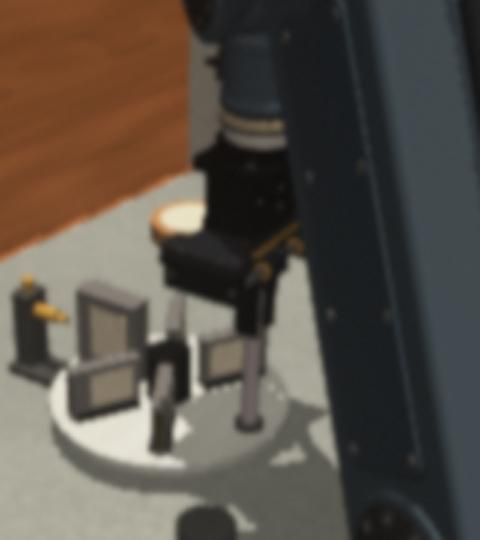

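The tall cartridge sits at about 6.2° and the nozzle line at about 6.8°, with the gripper holding the post (side crop (255,330)). I'll make a small anticlockwise correction, let it settle and re-check.

```bash

python3 -m pendant '[{"tx":0,"ty":0.01,"tz":0,"yaw":-0.003,"grip":0},{"tx":0,"ty":0.01,"tz":0,"yaw":-0.003,"grip":0},{"tx":0,"ty":0.01,"tz":0,"yaw":-0.003,"grip":0},{"tx":0,"ty":0.01,"tz":0,"yaw":-0.003,"grip":0},{"tx":0,"ty":0.01,"tz":0,"yaw":-0.003,"grip":0},{"tx":0,"ty":0.01,"tz":0,"yaw":-0.003,"grip":0},{"tx":0,"ty":0.01,"tz":0,"yaw":-0.003,"grip":0},{"tx":0,"ty":0.01,"tz":0,"yaw":-0.003,"grip":0}]'
python3 chk.py
python3 - <<'E'
from h import *
for n in('side','top'):
    c=cam(n); p=cloud(c); x,y,z=p[...,0],p[...,1],p[...,2]
    m=(z>70)&(z<97)&(x>430)&(x<600)&(y>200)&(y<390); q=p[m][:,:2]; v=pca(q); v*=np.sign(v[0]); print(n,'lever',np.degrees(np.arctan2(v[1],v[0])))
E
```

```text
t: 18.48
position: [478.9, -107.6, 137.5]
eef_rot: [0.998, 0.068, 0.002, 0.001]
force: [4.6, 2.9, -5.9]
grip_width: 15.3
grasp_force: 30.1
89.54059008786511 -173.08899721459161 [ 4.61612363  2.88700445 -5.89014366]
t 18.48 pos [ 478.9 -107.6  137.5] ang 7.8 shift [-4.607 -1.714  1.351] yaw 0.04306447749672913 f [ 4.6  2.9 -5.9] w 15.3 gf 30.1
top tall 6.9140859272789035 ((66.82102966308594, 8.281808853149414), (70.42121124267578, 26.338735580444336), 7.5448222160339355) 7.065218217354323 307
  nozzle 6.645045154389539 ((152.88809204101562, 16.20380210876465), (60.154354095458984, 30.29728889465332), 8.201411247253418)
  short 120 ((26.93579864501953, 62.14250183105469), (67.67536163330078, 14.669731140136719), 67.4913101196289)
side tall 8.082942101695663 ((67.22935485839844, 8.959329605102539), (71.16030883789062, 30.86698341369629), 4.575090408325195) 7.590804574343803 181
  nozzle 8.212328058821916 ((156.49761962890625, 16.31573486328125), (60.16575622558594, 31.23125648498535), 25.89495849609375)
  short 60 ((64.33529663085938, 20.434520721435547), (67.3222885131836, 20.508180618286133), 19.84838104248047)
  short 120 ((27.98141098022461, 61.888824462890625), (67.45372009277344, 19.647974014282227), 70.27473449707031)
  short -60 ((-24.392044067382812, -61.255096435546875), (64.72787475585938, 16.810260772705078), 68.1648178100586)
side lever 49.9895480135191
top lever 49.54528839503598
```

The tall cartridge is at about 7° against the nozzle's 6.7–7°. The lever still stands at about 45° and the grip is 30 N.

```bash
python3 -c "
from bench import ticket
print(ticket.hand_in())"
```

```text
the job is handed in; nothing more can be done
None
```

I handed the job in with the valve lever at about 45°, the tall cartridge pointing at the nozzle to within about 1° by the cameras, and the post held at 30 N; the hand-in gave no verdict.

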